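Cash up at the bakery till: raise the display, hold the mode dial at the closing position

ROBOT

A 6-joint arm with a two-finger parallel gripper is mounted at the origin on a cart in front of the work surface, level with it; the furniture and walls round the work are solid. World frame = base frame: x ahead of the robot, y to its left, z up, the work surface at z = 0. Lengths are in m, angles in rad, forces in N, time in s.
With the tool pointing down it reaches from about 0.3 to 0.775 m from the base axis. Payload 14.6 kg.
Tool frame: the origin (TCP) lies midway between the tips of the shut fingers; the grasp point (between the pads) lies 19 mm behind it; z points along the fingers, y is the line along which they close (so a half turn about z gives the same grasp; the last joint's range is limited). The gripper opens to 94 mm and grips with 3 to 60 N. Pads are 16 mm wide; open, the fingers measure 119 mm over their backs; the gripper's body (75 mm by 177 mm) begins 78 mm behind the grasp point.
Start: joints at [-1.328, 0.3, 1.521, -0, 1.321, -0.067], TCP at [0.168, -0.524, 0.205] pointing down, gripper open.
Joint ranges: [-3.03, 3.03], [-0.79, 2.21], [0.23, 2.52], [-1.04, 4.18], [0, 3.07], [-2.55, 2.55]. Speed limits (rad/s): [2.22, 2.22, 2.57, 3.14, 3.14, 3.14].

INTERFACE

Orientations are given as [roll, pitch, yaw] about the fixed x, y, z axes, in that order (R = Rz(yaw) Ry(pitch) Rx(roll)).
In Python, from station import telemetry, optics, ctrl gives the robot as it stands.
- The arm moves only by the tool carry_out, never from a script. Its argument "plan" is a list that holds one entry, the list of rows, each a list of 7 numbers: the shift along the tool's x, y, z in mm, then the turn, a rotation vector about the tool's x, y, z in rad, then the finger opening in mm, from 0 to 94. A call has 1 to 20 rows; each row shifts and turns the commanded pose from where the row before left it, along the tool's axes as they then stand; what a row does not reach is not made up. A row lasts 1/12 s, in which the tool goes at most 41.7 mm and 7.16 degrees, less where a joint would pass 70% of its speed; a pose out of reach is approached as far as the arm can. A call with a gripper value outside its range is refused whole. The fingers move at their own pace and stop on an object; "squeeze" is the grip in N (left out, the last holds). Time passes only in rows, so rows that do not move let the fingers close. It gives the time, the measured TCP pose, the force, the opening and the grip force at its end, in the units of the state.
- telemetry.get_obs(): the state, without advancing time (a new reading comes with each control period).
- optics.camera(name): name is "side" or "top"; returns a dict with "pixels" (384x512x3 uint8, red, green, blue), "intrinsics" (3x3 intrinsics, pixels), "origin" and "rotation" of the camera in the world. Camera axes: x right, y down, z forward; pixel columns grow to the right and rows downward; lengths in m; the calibration is good to about 2 mm. A picture is of the moment at which its call begins. There is no depth.
- ctrl.hand_in(): hands the job in; it is judged then, once.
The state is a dict: "time_s": time; "qpos": joint angles; "joint_vel": joint speeds; "tau": joint torques, N m; "ee_pos": TCP position; "eef_rot": TCP orientation; "force": force on the tool from outside, world axes, zero at the start; "moment": the same for the moment, N m; "grip_width": finger opening in m; "grip_force": force on a finger pad.
Only numpy, scipy, OpenCV 4.12 (cv2) and the standard library are available. Lean on these libraries where they do the work, as an engineer would, in place of code of your own. Each camera call takes 0.05 s, during which the arm holds its last target. There are 200 camera calls.

TASK

Run the closing report on the counter till: first take the lift tab of its flip-up display and raise the display to about 50 degrees from flat, where it stays by itself when you let go. Then turn the mode dial, a bar handle at the front right of the till, clockwise past its first two clicks to the third position and keep it there against its return spring: the program finishes while the fingers are still holding the dial, for if it is let go it springs back. Leave the other things on the counter where they are.

Things in the scene. Friction and masses are not known exactly. Their poses are not given: they have to be found in the camera images.
- till: counter cash register without drawer, light grey case, dark base, 252 (x) x 300 (y) mm, fixed to the counter; origin under its centre, x to its back, y to its left, z up; its keys face -x. Heights: key deck 40 mm at the front, 65 behind; dial pod (front right, level) 60; rear deck 68, ending at x = 0.125; receipt printer (rear right) 105.
- display (a joint): tilt of the till's flip-up display, rad: 0 = flat on the rear deck, screen up; grows as its far edge is raised towards the keys; 0.87 = 50 degrees; stops at 1.35. Begins between 0 and 0.2. The hinge is stiff: the display stays where it is left, and raising it takes about 4 N at the lift tab.
- display_hinge (a point): middle of the display's hinge line, which runs along the till's y axis at the display's near edge, 82 mm above the counter; the point's axes are the till's.
- display_panel: the display: panel 104 x 172 x 14 mm with a lift tab in the middle of its far edge; origin on the hinge line in its middle, x along the panel from hinge to far edge (the panel ends at x = 0.109), y along the hinge to the till's left, z out of the screen.
- display_tab (a point): grip point of the lift tab, 138 mm from the hinge line along display_panel's x (same axes). The tab is 28 mm wide (y), 10 mm thick and stands out 45 mm past the panel's far edge (x = 0.109 to 0.154); with the display flat it overhangs the till's back, nothing beneath. Gripped across its width from above it can pivot between the finger pads.
- mode_dial (a joint): angle of the mode dial, rad, clockwise from above: 0 = off (start); it clicks into and stays at 0.4 (first) and 0.8 (second); third position 1.2, counting from 1.1; end stop 1.25. About 0.07 N m turns it over each of the first two clicks; past the second a return spring is added (0.10 to 0.15 N m, up to 0.2 in all) and throws it back to the second when let go.
- dial_bar: black bar handle of the mode dial, 46 (x) x 12 (y) mm, on a round skirt 52 mm across; turns with the dial. Origin on the dial's axis at the pod's top (60 mm above the counter), x along the bar to its white pointer line, z up; skirt top z = 0.006, bar top z = 0.037. With the dial off, x points 0.6 rad left of the till's x; at the third position 0.6 rad right of it.
- dial_grip (a point): grip point of the bar handle: on the dial's axis, 31 mm above the pod's top (6 mm below the bar's top); axes as dial_bar.
- card_reader: flat white square card reader, 68 x 68 x 14 mm, loose; origin at the centre of its underside. A bystander.
- coin_tray: dark ribbed change tray, 115 x 170 x 17 mm, loose; origin at the centre of its underside. A bystander.
- order_pad: black notebook, 120 x 90 x 16 mm, loose; origin at the centre of its underside. A bystander.
- marker: marker pen lying down, 17 x 135 x 16 mm, loose; origin under its middle. A bystander.
- calculator: grey desk calculator, 138 x 92 x 20 mm, loose; origin at the centre of its underside. A bystander.

How it is judged:
By the outcome, as a careful person would: the job done as asked, in the order asked, and still so for the second after the job is handed in, while the arm keeps its last pose, push and grip.
It also fails if it takes over 51 s, if anything falls off the work surface, if the arm or the gripper's body presses on something with over 40 N, if the wrist force passes 120 N, or if a joint passes its speed limit or range.

## Working session

There is one attempt and no reset: what is moved stays moved. The work goes in short steps, Python scripts to look and compute and a tool call to move; the robot and the scene stay as the last step left them, time stands still between calls to the robot, and variables do not carry over. Pictures are saved under pics/ and viewed, at most 10 in all, crops included, and the job is handed in when it is done.

Besides the shell and the picture viewer there is one more tool, called after "Request:" in YAML: its name, and indented under it one key for each argument. carry_out: Moves the arm, as the interface text tells. Its arguments: {"type":"object","properties":{"plan":{"type":"array","items":{"type":"array","items":{"type":"array","items":{"type":"number"}}}},"squeeze":{"type":"number"}},"required":["plan"]}

```bash
ls; mkdir -p pics; python3 - <<'E'
from station import telemetry, optics
import cv2
print(telemetry.get_obs())
for n in("top","side"):
    c=optics.camera(n); cv2.imwrite(f"pics/{n}0.png",c["pixels"][:,:,::-1]); print(n,c["intrinsics"],c["origin"],c["rotation"])
E
```

```text
pics
{'time_s': 0.0, 'qpos': array([-1.32758957e+00,  3.00454764e-01,  1.52157458e+00,  2.23330876e-05,
        1.32068885e+00, -6.65773606e-02]), 'joint_vel': array([-2.85153080e-04, -1.73483042e-05, -7.15977075e-04, -2.61777857e-04,
       -7.20291346e-04,  1.40428251e-03]), 'tau': array([ 9.97265524e-04, -5.31803799e+01, -3.52736270e+01,  7.09080650e-02,
        2.43729103e-02, -1.09736650e-04]), 'ee_pos': array([ 0.16762185, -0.52356521,  0.20489804]), 'eef_rot': array([-3.14047105e+00, -9.64642555e-05,  3.09778526e-01]), 'force': array([-0.52898257,  0.65116243,  0.30770912]), 'moment': array([-0.00571115,  0.01555316,  0.00796046]), 'grip_force': 0.0, 'grip_width': 0.09424101095166454}
top [[354.51338128   0.         254.68867328]
 [  0.         354.51338128 184.55737676]
 [  0.           0.           1.        ]] [ 0.35915991 -0.08331419  1.37098382] [-3.03186827  0.00782842 -1.55185741]
side [[404.42677328   0.         247.67545003]
 [  0.         404.42677328 195.52764308]
 [  0.           0.           1.        ]] [ 0.06833799 -1.13517243  0.9817649 ] [-2.24374606  0.00354884 -0.42486858]
```

View pics/top0.png

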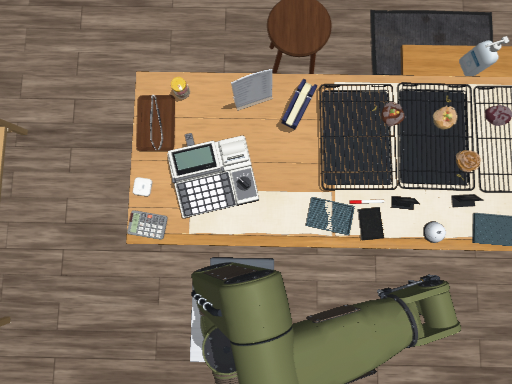

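View pics/side0.png

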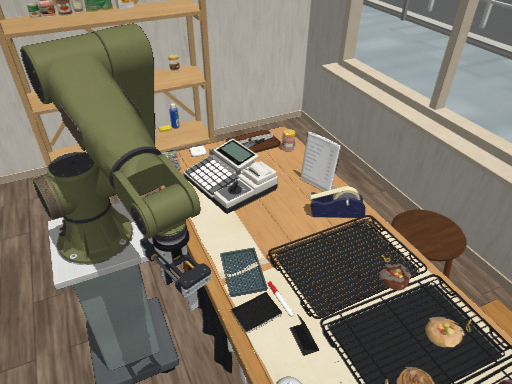

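The top view shows the till near px (213,176), with its tab at (189,139) and dial at (244,183). In the side view the till is near (232,175). I'll zoom into both.

```bash
python3 - <<'E'
import cv2
a=cv2.imread("pics/top0.png")[125:225,160:270]; b=cv2.imread("pics/side0.png")[125:215,175:285]
a=cv2.resize(a,None,fx=5,fy=5,interpolation=cv2.INTER_CUBIC)
b=cv2.resize(b,None,fx=5,fy=5,interpolation=cv2.INTER_CUBIC)
cv2.imwrite("pics/a.png",a);cv2.imwrite("pics/b.png",b)
E
```

```text
(no output)
```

View pics/a.png

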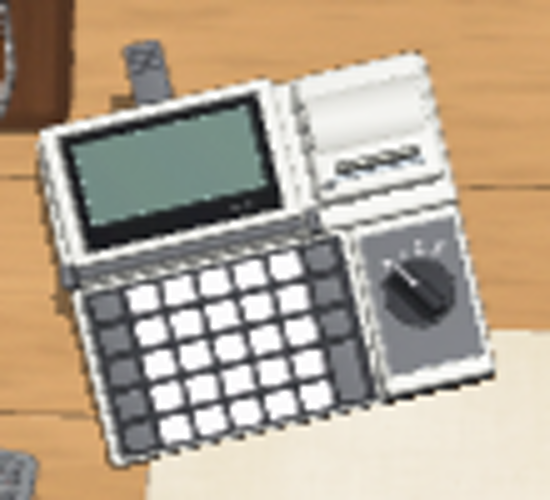

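View pics/b.png

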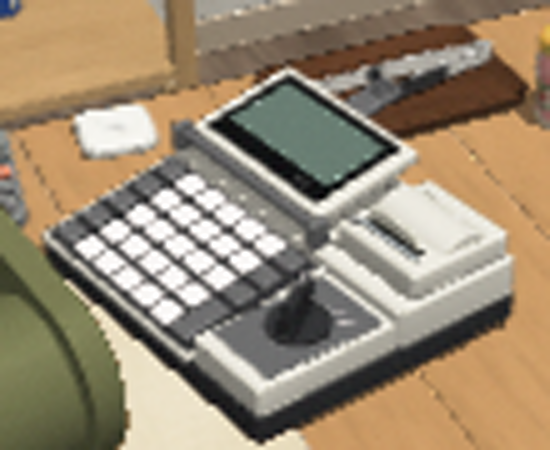

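The crops show the tab from (143,42) to (152,102) and the dial at (420,291) in the top crop. The dial is at (299,322) in the side crop, and the display is slightly raised.

```bash
cat > h.py <<'E'
import numpy as np
from scipy.spatial.transform import Rotation as R
def ray(c,uv):
    d=np.linalg.inv(c["intrinsics"])@[*uv,1]; return np.array(c["origin"]),R.from_euler("xyz",c["rotation"]).as_matrix()@d
def plane(c,uv,z):
    o,d=ray(c,uv); return o+d*(z-o[2])/d[2]
def tri(c1,p1,c2,p2):
    o1,d1=ray(c1,p1);o2,d2=ray(c2,p2)
    s=np.linalg.lstsq(np.c_[d1,-d2],o2-o1,rcond=None)[0]
    a,b=o1+s[0]*d1,o2+s[1]*d2; return (a+b)/2,np.linalg.norm(a-b)
E
python3 - <<'E'
from h import *
from station import optics
t=optics.camera("top");s=optics.camera("side")
np.set_printoptions(precision=4,suppress=True)
A=lambda x,y:((x+.5)/5-.5+160,(y+.5)/5-.5+125)
B=lambda x,y:((x+.5)/5-.5+175,(y+.5)/5-.5+125)
print("matrix ok?",t["rotation"])
print("dial",plane(t,A(420,291),.066),plane(s,B(299,325),.066),tri(t,A(420,291),s,B(299,325)))
print("hinge ends",plane(t,A(76,275),.08),plane(t,A(318,220),.08))
for n,a,b in [("farL",(42,132),(288,68)),("farR",(268,82),(417,155)),("nearR",(308,213),(318,212)),("nearL",(72,268),(195,126)),
  ("front R pod",(492,376),(255,412)),("printer back right",(425,55),(507,237))]:
    print(n,tri(t,A(*a),s,B(*b)))
for z in(.08,.1,.12): print("tabtip",z,plane(t,A(143,42),z),"base",plane(t,A(152,102),z))
print("frontL",plane(t,A(118,462),.04),"frontR",plane(t,A(492,376),.06))
E
```

```text
matrix ok? [-3.0319  0.0078 -1.5519]
dial [ 0.5085 -0.0292  0.066 ] [ 0.5088 -0.0345  0.066 ] (array([ 0.5099, -0.0293,  0.0618]), np.float64(0.0018689624464393157))
hinge ends [0.5142 0.2235 0.08  ] [0.5582 0.0466 0.08  ]
farL (array([0.6164, 0.2457, 0.108 ]), np.float64(0.003056301811340895))
farR (array([0.6579, 0.0826, 0.1054]), np.float64(0.005379102587213681))
nearR (array([0.5612, 0.052 , 0.098 ]), np.float64(0.0015111954224573925))
nearL (array([0.5215, 0.2239, 0.0877]), np.float64(0.006553907864829925))
front R pod (array([ 0.4503, -0.0843,  0.0401]), np.float64(0.004443453449348761))
printer back right (array([ 0.6819, -0.0304,  0.0917]), np.float64(0.0022092468145532775))
tabtip 0.08 [0.6901 0.181  0.08  ] base [0.6446 0.1726 0.08  ]
tabtip 0.1 [0.6849 0.177  0.1   ] base [0.6402 0.1686 0.1   ]
tabtip 0.12 [0.6798 0.1729 0.12  ] base [0.6358 0.1646 0.12  ]
frontL [0.3785 0.1953 0.04  ] frontR [ 0.4468 -0.0837  0.06  ]
```

Request:
carry_out:
  plan:
    - [[10,-8,-25,0,0,0,94],[20,-15,-25,0,0,0,94],[28,-21,-20,0,0,0,94],[28,-21,0,0,0,0,94],[28,-21,0,0,0,0,94],[28,-21,0,0,0,0,94],[28,-21,0,0,0,0,94],[28,-21,0,0,0,0,94],[28,-21,0,0,0,0,94],[28,-21,0,0,0,0,94],[28,-21,0,0,0,0,94],[28,-21,0,0,0,0,94],[28,-21,0,0,0,0,94],[28,-21,0,0,0,0,94],[28,-21,0,0,0,0,94],[28,-21,0,0,0,0,94],[28,-21,0,0,0,0,94],[28,-21,0,0,0,0,94],[28,-21,0,0,0,0,94],[28,-21,0,0,0,0,94]]
  squeeze: 25

```text
time_s: 1.87
ee_pos: [0.5547, 0.0226, 0.2753]
eef_rot: [-3.142, 0.0, 0.31]
force: [1.2, -0.8, -0.8]
grip_width: 0.0941
grip_force: 0.0
```

Request:
carry_out:
  plan:
    - [[26,-18,0,0,0,0,94],[26,-18,0,0,0,0,94],[25,-18,0,0,0,0,94],[25,-18,0,0,0,0,94],[25,-18,10,0,0,0,94],[25,-18,20,0,0,0,94],[0,0,25,0,0,0.067,94],[0,0,20,0,0,0,94],[0,0,0,0,0,0,94]]

```text
time_s: 2.62
ee_pos: [0.6644, 0.1702, 0.1949]
eef_rot: [-3.141, 0.008, 0.243]
force: [-0.9, -0.2, -0.7]
grip_width: 0.0942
grip_force: 0.0
```

```bash
python3 - <<'E'
from h import *
from station import optics,telemetry
import cv2
c=optics.camera("side"); o=telemetry.get_obs(); print(o["ee_pos"],o["eef_rot"])
a=cv2.resize(c["pixels"][90:190,175:300,::-1],None,fx=5,fy=5,interpolation=cv2.INTER_CUBIC)
t=optics.camera("top")
b=cv2.resize(t["pixels"][105:225,150:270,::-1],None,fx=500/120,fy=500/120,interpolation=cv2.INTER_CUBIC)
cv2.imwrite("pics/c.png",a);cv2.imwrite("pics/d.png",b)
E
```

```text
[0.6650462  0.17003522 0.19820435] [-3.14139886  0.00444508  0.24335256]
```

View pics/c.png

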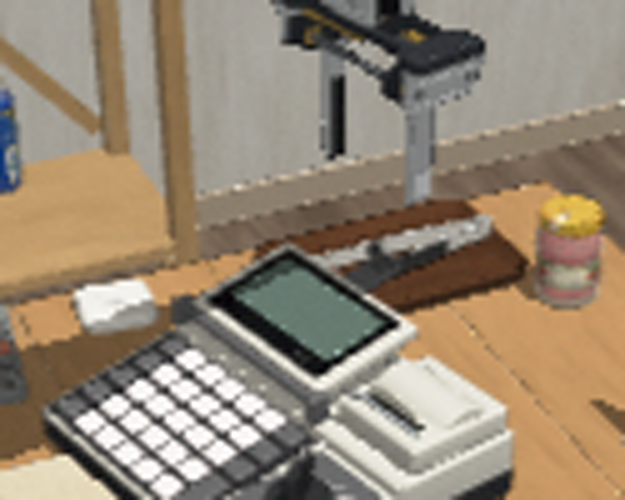

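The fingers straddle the place of the tab (fingertips at crop (337,157) and (418,200)), so I'll go down.

Request:
carry_out:
  plan:
    - [[0,0,25,0,0,0,94],[0,0,30,0,0,0,94],[2,0,30,0,0,0,94],[0,0,20,0,0,0,94],[0,0,10,0,0,0,94],[0,0,0,0,0,0,94],[0,0,0,0,0,0,50],[0,0,0,0,0,0,50],[0,0,0,0,0,0,50]]

```text
time_s: 3.47
ee_pos: [0.6686, 0.1707, 0.0877]
eef_rot: [3.141, -0.003, 0.243]
force: [-0.6, -0.4, -0.4]
grip_width: 0.0769
grip_force: 0.0
```

Request:
carry_out:
  plan:
    - [[0,0,0,0,0,0,34],[0,0,0,0,0,0,30],[0,0,0,0,0,0,26],[0,0,0,0,0,0,24],[0,0,0,0,0,0,22],[0,0,0,0,0,0,20]]

```text
time_s: 3.97
ee_pos: [0.6678, 0.1706, 0.0854]
eef_rot: [-3.142, 0.0, 0.243]
force: [-1.2, 0.2, 0.5]
grip_width: 0.0374
grip_force: 0.0
```

Request:
carry_out:
  plan:
    - [[0,0,0,0,0,0,24],[0,0,0,0,0,0,20],[0,0,0,0,0,0,15],[0,0,0,0,0,0,10],[0,0,0,0,0,0,10]]

```text
time_s: 4.38
ee_pos: [0.6674, 0.1721, 0.0854]
eef_rot: [-3.14, 0.0, 0.244]
force: [-1.8, 8.5, 0.1]
grip_width: 0.028
grip_force: 25.0
```

Request:
carry_out:
  plan:
    - [[0,-2,0,0,0,0,10],[-2,0,-9.6,0,0,0,10],[-2.6,0,-9.4,0,0,0,10],[-3.2,0,-9.3,0,0,0,10],[-4,0,-9,0,0,0,10],[-4.5,0,-8.6,0,0,0,10],[0,0,0,0,0,0,10]]

```text
time_s: 4.97
ee_pos: [0.6502, 0.1679, 0.1328]
eef_rot: [3.141, 0.002, 0.243]
force: [-6.5, -6.1, -2.8]
grip_width: 0.0277
grip_force: 25.0
```

Request:
carry_out:
  plan:
    - [[-5.2,0,-8.4,0,0,0,10],[-5.7,0,-7.9,0,0,0,10],[-6.3,0,-7.5,0,0,0,10],[-6.8,0,-7.1,0,0,0,10],[-7.2,0,-6.5,0,0,0,10],[0,0,0,0,0,0,10],[0,0,0,0,0,0,10]]

```text
time_s: 5.55
ee_pos: [0.6201, 0.1603, 0.1697]
eef_rot: [3.141, 0.001, 0.242]
force: [-4.0, -7.7, -3.9]
grip_width: 0.0278
grip_force: 25.0
```

```bash
python3 - <<'E'
from h import *
from station import optics,telemetry
import cv2
c=optics.camera("side"); o=telemetry.get_obs(); print(o["ee_pos"],o["eef_rot"],o["force"],o["moment"])
g=o["ee_pos"]+[0,0,.019]; e=np.array([np.cos(.243),np.sin(.243)])
x=(g[:2]-[.536,.135])@e; print("tilt est",np.arctan2(g[2]-.082,x),np.hypot(x,g[2]-.082))
a=cv2.resize(c["pixels"][80:200,165:290,::-1],None,fx=4.8,fy=4.8,interpolation=cv2.INTER_CUBIC)
cv2.imwrite("pics/e.png",a)
E
```

```text
[0.62020133 0.16026987 0.16964354] [3.14080125e+00 1.38672536e-03 2.42439633e-01] [-4.7496654  -7.46572435 -4.12484897] [-1.30982155  0.95306284  0.02732143]
tilt est 0.8819626216655233 0.13814147152621106
```

View pics/e.png

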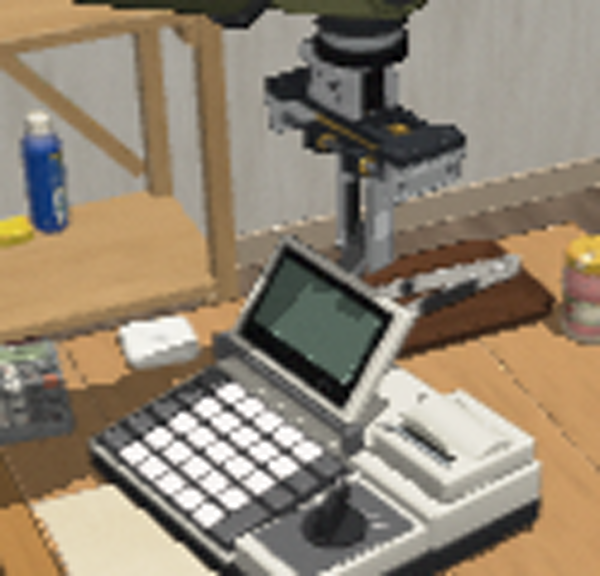

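The display stands at about 0.88 rad. I'll let go and move to the dial.

Request:
carry_out:
  plan:
    - [[0,1,0,0,0,0,27],[0,0,0,0,0,0,40],[0,0,0,0,0,0,60],[0,0,0,0,0,0,60],[0,0,0,0,0,0,60],[0,0,0,0,0,0,60],[0,0,-15,0,0,0,60],[0,0,-25,0,0,0,60],[0,0,-30,0,0,0,60],[0,0,-25,0,0,0,60],[-15,15,0,0,0,0,60],[-20,20,0,0,0,0,60],[-20,21,0,0,0,0,60],[-20,21,0,0,0,0,60],[-20,21,0,0,0,0,60],[-20,20,0,0,0,0,60],[-20,20,0,0,0,0,60],[-18,19,0,0,0,0,60],[0,0,0,0,0,-0.12,60],[0,0,0,0,0,-0.12,60]]

```text
time_s: 7.27
ee_pos: [0.5102, -0.0302, 0.2643]
eef_rot: [3.141, -0.001, 0.486]
force: [-0.2, 0.5, 0.5]
grip_width: 0.0599
grip_force: 0.0
```

Request:
carry_out:
  plan:
    - [[0,0,15,0,0,-0.12,60],[0,0,20,0,0,-0.12,60],[0,0,20,0,0,-0.12,60],[0,0,15,0,0,0,60],[0,0,0,0,0,0,60],[0,0,0,0,0,0,60]]

```text
time_s: 7.77
ee_pos: [0.5106, -0.029, 0.194]
eef_rot: [-3.141, 0.0, 0.842]
force: [-0.4, -0.2, 0.5]
grip_width: 0.0602
grip_force: 0.0
```

```bash
python3 - <<'E'
from h import *
from station import optics,telemetry
import cv2
c=optics.camera("side"); o=telemetry.get_obs(); print(o["ee_pos"],o["eef_rot"],o["force"],o["moment"])
a=cv2.resize(c["pixels"][110:220,170:290,::-1],None,fx=5,fy=5,interpolation=cv2.INTER_CUBIC)
cv2.imwrite("pics/f.png",a)
E
```

```text
[ 0.5110068  -0.02906282  0.19474872] [ 3.14080054e+00 -6.02085646e-04  8.41865667e-01] [ 0.1577878   0.52101452 -0.02422807] [-0.03989091 -0.00262397  0.02854949]
```

View pics/f.png

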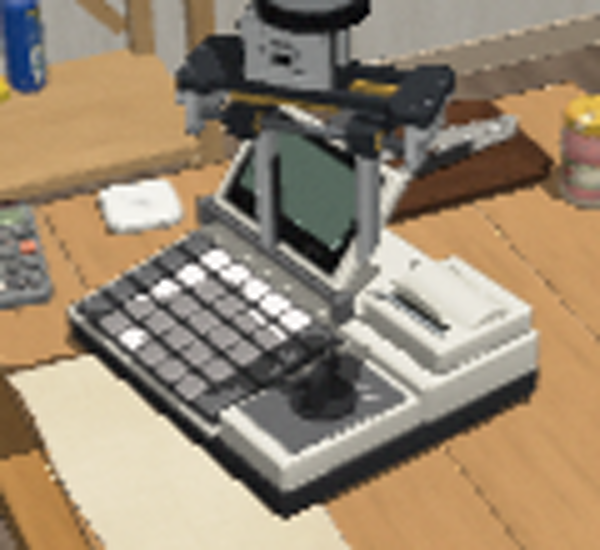

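The display holds, and the fingers straddle the dial bar (fingertips at (268,245) and (365,270), bar at (325,380)). I'll descend and grip.

Request:
carry_out:
  plan:
    - [[-2,0,25,0,0,0,60],[0,0,30,0,0,0,60],[0,0,30,0,0,0,60],[0,0,22,0,0,0,60],[0,0,12,0,0,0,60],[0,0,3,0,0,0,60],[0,0,0,0,0,0,30],[0,0,0,0,0,0,25],[0,0,0,0,0,0,18],[0,0,0,0,0,0,14],[0,0,0,0,0,0,10],[0,0,0,0,0,0,5],[0,0,0,0,0,0,3],[0,0,0,0,0,0,3],[0,0,0,0,0,0,3],[0,0,0,0,0,0,3],[0,0,0,0,0,0,3]]
  squeeze: 20

```text
time_s: 9.23
ee_pos: [0.5094, -0.0305, 0.0719]
eef_rot: [-3.142, -0.0, 0.843]
force: [-1.4, 0.8, 3.5]
grip_width: 0.0118
grip_force: 20.0
```

Request:
carry_out:
  plan:
    - [[0,0,0,0,0,0,3],[0,0,0,0,0,0.08,3],[0,0,0,0,0,0.08,3],[0,0,0,0,0,0.08,3],[0,0,0,0,0,0.08,3],[0,0,0,0,0,0.08,3],[0,0,0,0,0,0.08,3],[0,0,0,0,0,0.08,3],[0,0,0,0,0,0.08,3],[0,0,0,0,0,0.08,3],[0,0,0,0,0,0.08,3],[0,0,0,0,0,0,3]]
  squeeze: 50

```text
time_s: 10.23
ee_pos: [0.509, -0.0297, 0.0719]
eef_rot: [-3.14, 0.001, 0.038]
force: [-5.1, 7.3, 7.1]
grip_width: 0.0117
grip_force: 50.0
```

```bash
python3 - <<'E'
from station import telemetry
o=telemetry.get_obs(); print(o["eef_rot"],o["force"],o["moment"],o["grip_force"],o["qpos"])
E
```

```text
[-3.14019974e+00  8.52837008e-04  3.76533563e-02] [-5.06376454  7.2828516   7.14126801] [1.38670253 0.91146228 0.015421  ] 50.00114142894745 [-1.30843833e-01  3.68821788e-01  1.76761825e+00  1.45612722e-03
  1.00622745e+00  1.40151997e+00]
```

Request:
carry_out:
  plan:
    - [[0,0,0,0,0,0.07,3],[0,0,0,0,0,0.07,3],[0,0,0,0,0,0.07,3],[0,0,0,0,0,0.07,3],[0,0,0,0,0,0.07,3],[0,0,0,0,0,0.06,3],[0,0,0,0,0,0,3],[0,0,0,0,0,0,3]]

```text
time_s: 10.9
ee_pos: [0.509, -0.0293, 0.0719]
eef_rot: [-3.14, 0.001, -0.367]
force: [-3.6, 11.0, 7.2]
grip_width: 0.0118
grip_force: 50.0
```

```bash
python3 - <<'E'
from h import *
from station import telemetry,optics
import cv2
t=optics.camera("top");c=optics.camera("side")
o=telemetry.get_obs(); print(o["eef_rot"],o["force"],o["moment"],o["grip_force"],o["grip_width"])
a=cv2.resize(c["pixels"][110:220,170:290,::-1],None,fx=5,fy=5,interpolation=cv2.INTER_CUBIC)
cv2.imwrite("pics/g.png",a)
E
```

```text
[-3.13997021e+00  1.46443145e-03 -3.66934693e-01] [-4.34143249  9.45227927  7.04100789] [2.22186611 0.80638701 0.09699862] 50.009626150131226 0.011746507948368252
```

View pics/g.png

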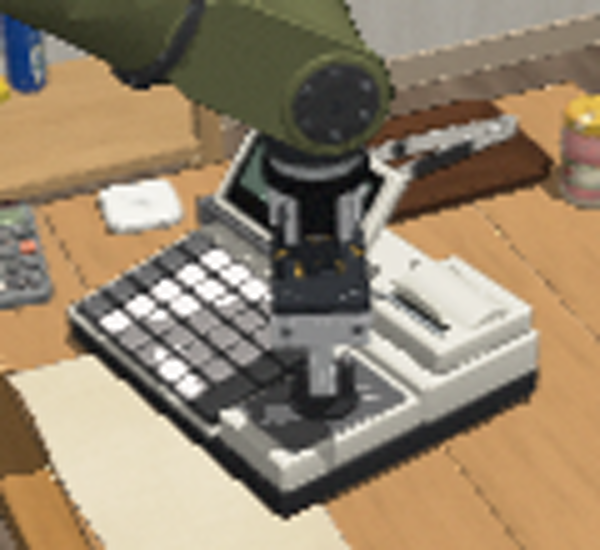

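The fingers hold the dial at about 1.21 rad with the spring load felt (0.1 N m). The display still stands raised in the view (panel around crop (310,190)), and the card reader and calculator are where they were.

```bash
python3 -c "
from station import ctrl
print(ctrl.hand_in())"
```

```text
the job is handed in; nothing more can be done
None
```

I handed the job in with the display raised to about 50 degrees (estimated 0.88 rad) and the gripper still holding the mode dial at its third position (estimated 1.21 rad, counting from 1.1); no verdict came back.

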